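Tip the drying chopping board down and butt it against the fruit tray

TASK

The chopping board has been left standing on its long edge to dry. With the fingertips push it over, away from the robot, so that it lies flat on the worktop, then push it along the worktop until its far long edge lies flat against the near long side of the low wooden tray with the lemon and the lime, ready for cutting them. Only push the board, never lift or carry it, and leave the other things where they are.

Things in the scene. Friction and masses are not known exactly. Their poses are not given: they have to be found in the camera images.
- board: Plain wooden chopping board 200x260x22 mm, 0.73 kg. Origin: centre of its underside. x across its width (long edges at -100, +100 mm), y along its length (ends -130, +130), z through its thickness (other face at +22). At first it stands on edge x=-100 on bare worktop, 200 mm high: x up, z roughly to the robot. Tipped away and lying flat: z up, origin at height 0, top at 22 mm.
- board_far_edge (a point): Middle of the board's long edge x = +100 mm, half way through its thickness: the top edge while it stands, the edge away from the robot once it has been tipped away. The standing board is free: a light push near here on the face towards the robot, some 10 degrees of tilt, makes it fall flat, away from the robot.
- board_foot (a point): Middle of the long edge x = -100 mm of the board's underside: the edge on which it tips over; at height 0 while it stands, tips and lies, and it stays about in place as the board falls. Once lying, the board slides on the worktop under a push of 3 to 8 N.
- fruit_tray: Low wooden tray 116 x 320 x 19 mm with a thin rim, lying behind the board; it has grippy feet and does not move. Origin: centre of its underside, at height 0. x points away from the robot across its width, y along its length; its near long side is the face x = -58 mm, from y = -160 to +160 mm, 0 to 19 mm high.
- lemon: Yellow lemon, 77 x 51 x 52 mm, lying in the tray (floor 7 mm high). Origin: centre of its underside.
- lime: Green lime, 60 x 48 x 48 mm, lying in the tray. Origin: centre of its underside.
- tea_mug: Grey-green mug, 78 x 110 x 97 mm with its handle, on the sink's draining surface (6 mm high) to the right of the board. Origin: near the centre of its underside.
- white_mug: White mug, 64 x 92 x 67 mm with its handle, on the draining surface to the right of the board. Origin: near the centre of its underside.
- moka_pot: Aluminium stove-top coffee pot with a black handle, 78 x 123 x 138 mm, on the hob (5 mm high, switched off) to the left of the board. Origin: near the centre of its underside.
- salt_mill: Light wooden mill, 58 mm across, 130 mm high, on the hob to the left. Origin: centre of its underside.

How it is judged:
By the outcome, as a careful person would: the job done as asked, in the order asked, and still so for the second after the job is handed in, with the robot touching nothing.
It also fails if it takes over 40 s, if anything falls off the work surface, if the arm or the gripper's body presses on something with over 40 N, if the wrist force passes 120 N, or if a joint passes its speed limit or range.

ROBOT

A 6-joint arm with a two-finger parallel gripper is mounted at the origin on a cart in front of the work surface, level with it; the furniture and walls round the work are solid. World frame = base frame: x ahead of the robot, y to its left, z up, the work surface at z = 0. Lengths are in m, angles in rad, forces in N, time in s.
With the tool pointing down it reaches from about 0.35 to 0.85 m from the base axis. Payload 8.1 kg.
Tool frame: the origin (TCP) lies at the very end of the fingers, on their centre line; the grasp point (between the pads) lies 19 mm behind it; z points along the fingers, y is the line along which they close (so a half turn about z gives the same grasp; the last joint's range is limited). The gripper opens to 93 mm and grips with 3 to 60 N. Pads are 15 mm wide; open, the fingers measure 128 mm over their backs; the gripper's body (75 mm by 188 mm) begins 65 mm behind the grasp point.
Start: joints at [-1.369, 0.13, 1.488, -0, 1.523, -0.085], TCP at [0.17, -0.575, 0.219] pointing down, gripper open.
Joint ranges: [-2.96, 2.96], [-0.89, 2.26], [0.02, 2.5], [-1.34, 4.48], [0, 2.73], [-2.66, 2.66]. Speed limits (rad/s): [2.39, 2.39, 2.79, 3.14, 3.14, 3.14].

INTERFACE

Orientations are given as a unit quaternion [x, y, z, w].
In Python, from rig import manip, camrig gives the robot as it stands (manip), with the cameras (camrig).
- The arm moves only by the tool inch_along, called by a JSON object that holds its "fn" and its "kwargs", one argument or row to a line. Schema: {"type":"object","properties":{"increments":{"type":"object","properties":{"offsets":{"type":"array","items":{"type":"array","items":{"type":"number"},"minItems":4,"maxItems":4},"minItems":1,"maxItems":12}},"additionalProperties":false,"required":["offsets"]},"finger_gap":{"type":"number"},"squeeze":{"type":"number"},"only":{"type":"string"},"quiet":{"type":"boolean"},"lines":{"type":"string"}},"required":["increments"],"additionalProperties":false}. increments is an object whose key "offsets" holds a list of rows, 1 to 12 of them, each of 4 numbers: dx, dy, dz in m, then a turn about the tool's z in rad; each row is the pose to reach, as a shift and turn from the pose commanded when the call began, along the tool's axes at that moment; what a row does not reach only later rows make up. A row lasts 1/8 s, in which the tool goes at most 0.0625 m and 0.188 rad, less where a joint would pass 70% of its speed; a pose out of reach is approached as far as the arm can. finger_gap is the finger opening in m, set as the call begins (left out keeps the last). The fingers move at their own pace and stop on an object; squeeze is the grip in N (left out, the last holds). Time passes only in rows, so rows that do not move let the fingers close. The tool returns the time, the measured TCP pose, the force, the opening and the grip force at its end. only (a regular expression) keeps the lines of the reply that match it, lines (a string "A,B") keeps lines A to B, and quiet returns only ok. Input that does not fit is refused with a message, and nothing moves.
- manip.read_state(): the state, without advancing time (a new reading comes with each control period).
- camrig.capture(name): name is "scene" or "top"; returns a dict with "frame" (480x640x3 uint8, red, green, blue), "fx", "fy", "cx", "cy" (pixels), "k1" (the pictures are not rectified: a ray, as slopes to the right and down, at radius r is drawn at 1 + k1 r^2 times it, then the intrinsics apply), "R" (3x3) and "t" (3): a world point X has camera coordinates R X + t. Camera axes: x right, y down, z forward; pixel columns grow to the right and rows downward; lengths in m; the calibration is good to about 2 mm. A picture is of the moment at which its call begins. There is no depth.
- manip.finish_job(): hands the job in; it is judged then, once.
The state is a dict: "time_s": time; "q": joint angles; "qvel": joint speeds; "tau": joint torques, N m; "eef_pos": TCP position; "ee_rot": TCP orientation; "contact_force": force on the tool from outside, world axes, zero at the start; "wrist_torque": the same for the moment, N m; "finger_gap": finger opening in m; "grip_force": force on a finger pad.
Only numpy, scipy, OpenCV 4.12 (cv2) and the standard library are available. Lean on these libraries where they do the work, as an engineer would, in place of code of your own. Each camera call takes 0.05 s, during which the arm holds its last target. There are 200 camera calls.

## Working session

There is one attempt and no reset: what is moved stays moved. The work goes in short steps, Python scripts to look and compute and a tool call to move; the robot and the scene stay as the last step left them, time stands still between calls to the robot, and variables do not carry over. Pictures are saved under pics/ and viewed, at most 10 in all, crops included, and the job is handed in when it is done.

```bash
ls; mkdir -p pics
```

Create h.py:
```python
import numpy as np, cv2
from rig import manip, camrig
def cap(n):
    c=camrig.capture(n); c['R']=np.array(c['R']);c['t']=np.array(c['t']); return c
def save(c,name): cv2.imwrite('pics/'+name,c['frame'][:,:,::-1])
def K(c): return np.array([[c['fx'],0,c['cx']],[0,c['fy'],c['cy']],[0,0,1.]])
def D(c): return np.array([c['k1'],0,0,0.])
def ray(c,uv):
    p=cv2.undistortPoints(np.array(uv,float).reshape(-1,1,2),K(c),D(c)).reshape(-1,2)
    d=np.c_[p,np.ones(len(p))]@c['R']; return -c['R'].T@c['t'],d
def plane(c,uv,z):
    o,d=ray(c,uv); return o+d*((z-o[2])/d[:,2])[:,None]
def proj(c,X):
    return cv2.projectPoints(np.array(X,float).reshape(-1,1,3),cv2.Rodrigues(c['R'])[0],c['t'],K(c),D(c))[0].reshape(-1,2)
```

Run:
```python
from h import *
for n in('scene','top'):
    c=cap(n); save(c,n+'0.png'); print(n,-c['R'].T@c['t'],c['k1'],c['fx'])
s=manip.read_state(); print(s)
```

```text
pics
rig.py
scene [-0.00269977  0.6458909   1.23361308] -0.0917999636334136 506.94253847017495
top [0.45831966 0.03072004 1.21113729] -0.04973223173198878 473.22791387461535
{'time_s': 0.1, 'q': array([-1.36938968e+00,  1.31074461e-01,  1.48919089e+00,  7.31679510e-06,
        1.52300288e+00, -8.53681189e-02]), 'qvel': array([ 1.66248358e-03, -8.51909335e-04, -1.95992082e-03,  2.34831010e-04,
       -5.25083553e-05, -1.34130913e-03]), 'tau': array([ 1.77614515e-03, -5.61341000e+01, -4.93096054e+01,  7.70889851e-02,
        2.91563821e-02, -6.76446325e-05]), 'eef_pos': array([ 0.1696534 , -0.57496923,  0.21768777]), 'ee_rot': array([ 9.89737308e-01,  1.42896324e-01, -4.49327213e-05, -8.36591333e-04]), 'contact_force': array([ 0.74951021, -0.33315005, -0.66077192]), 'wrist_torque': array([ 0.03433677, -0.0186499 ,  0.0030315 ]), 'grip_force': 0.0, 'finger_gap': 0.093182152603488}
```

View pics/scene0.png

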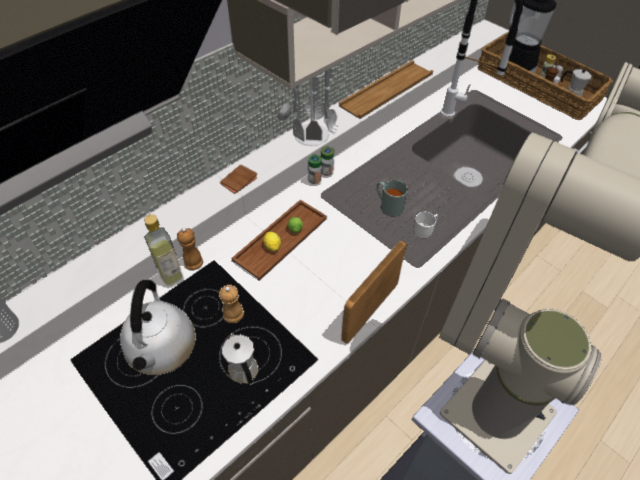

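View pics/top0.png

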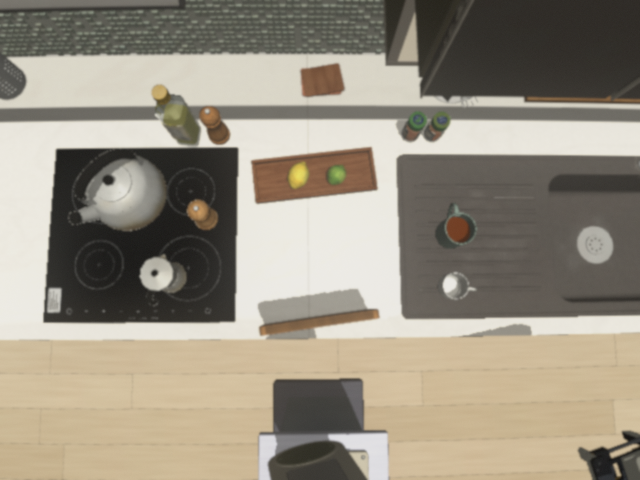

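The scene view shows the board at about (375,290) and the tray at (280,238). In the top view the board's top edge runs (262,328)–(378,314) and the tray spans (252,160)–(376,188), with the mugs to the right and the pot to the left.

Add to h.py:
```python
def wood(c,box):
    x0,y0,x1,y1=box; h=cv2.cvtColor(c['frame'],cv2.COLOR_RGB2HSV)
    m=((h[:,:,1]>80)&(h[:,:,2]<225)).astype(np.uint8); z=np.zeros_like(m); z[y0:y1,x0:x1]=m[y0:y1,x0:x1]
    z=cv2.morphologyEx(z,cv2.MORPH_CLOSE,np.ones((5,5)))
    cs,_=cv2.findContours(z,cv2.RETR_EXTERNAL,cv2.CHAIN_APPROX_NONE)
    return max(cs,key=cv2.contourArea).reshape(-1,2).astype(float)
def rect(c,cont,z):
    P=plane(c,cont,z)[:,:2].astype(np.float32); return cv2.minAreaRect(P),P
```

Run:
```python
from h import *
np.set_printoptions(precision=4,suppress=True)
c=cap('top'); s=cap('scene')
k=wood(c,(240,140,390,210)); r,P=rect(c,k,.019); print('tray',r); print(cv2.boxPoints(r))
k=wood(s,(220,195,335,285)); r,P=rect(s,k,.019); print('tray scene',r); print(cv2.boxPoints(r))
k=wood(c,(250,300,390,336)); r,P=rect(c,k,.2); print('board',r);print(cv2.boxPoints(r))
k=wood(s,(335,235,415,345));q=cv2.approxPolyDP(k.astype(np.float32),4,True).reshape(-1,2);print('scene board poly',q);print(plane(s,q,.2));print(plane(s,q,0))
print('edge',plane(c,[[250,338],[390,338]],0))
print('tea',plane(c,[[476,230],[440,230],[442,285]],.06))
```

```text
tray ((0.7992028594017029, 0.018058165907859802), (0.1121366024017334, 0.31304091215133667), 6.55036735534668)
[[ 0.7256  0.1672]
 [ 0.7614 -0.1438]
 [ 0.8728 -0.131 ]
 [ 0.837   0.18  ]]
tray scene ((0.7960206866264343, 0.019679754972457886), (0.11873282492160797, 0.3208598494529724), 6.326473712921143)
[[ 0.7193  0.1726]
 [ 0.7547 -0.1463]
 [ 0.8727 -0.1332]
 [ 0.8373  0.1857]]
board ((0.42744722962379456, 0.01152118295431137), (0.019634036347270012, 0.2502184510231018), 7.813858509063721)
[[ 0.4007  0.1341]
 [ 0.4347 -0.1138]
 [ 0.4542 -0.1111]
 [ 0.4202  0.1368]]
scene board poly [[404. 242.]
 [395. 245.]
 [346. 302.]
 [344. 341.]
 [395. 285.]]
[[ 0.4384 -0.1107  0.2   ]
 [ 0.4483 -0.0856  0.2   ]
 [ 0.4158  0.1345  0.2   ]
 [ 0.3461  0.2135  0.2   ]
 [ 0.3656  0.0116  0.2   ]]
[[ 0.5237 -0.2571  0.    ]
 [ 0.5356 -0.2272  0.    ]
 [ 0.4967  0.0356  0.    ]
 [ 0.4136  0.1298  0.    ]
 [ 0.4369 -0.1111  0.    ]]
edge [[ 0.3821  0.1809  0.    ]
 [ 0.3785 -0.1714  0.    ]]
tea [[ 0.6439 -0.3855  0.06  ]
 [ 0.6443 -0.2943  0.06  ]
 [ 0.508  -0.2931  0.06  ]]
```

Add to h.py:
```python
from scipy.spatial.transform import Rotation as Ro
def go(*W):
    s=manip.read_state(); R=Ro.from_quat(s['ee_rot']).as_matrix(); print('tcp',s['eef_pos'].round(4),'yaw',np.arctan2(R[1,0],R[0,0]).round(4),'F',s['contact_force'].round(1),'t',s['time_s'])
    for w in W: print(w,'->',(R.T@(np.array(w)-s['eef_pos'])).round(4))
```

```bash
python3 -c "
from h import *
go((.375,-.25,.215),(.375,.007,.18))"
```

```text
tcp [ 0.1697 -0.5751  0.218 ] yaw 0.2868 F [-0.7 -0.1  0.8] t 0.2
(0.375, -0.25, 0.215) -> [ 0.2889 -0.2538  0.0033]
(0.375, 0.007, 0.18) -> [ 0.3616 -0.5002  0.0386]
```

{"fn": "inch_along", "kwargs": {
  "increments": {"offsets": [[0.04, -0.035, 0, 0.05], [0.08, -0.07, 0, 0.1], [0.12, -0.105, 0, 0.15], [0.16, -0.14, 0, 0.15], [0.2, -0.175, 0, 0.15], [0.24, -0.21, 0, 0.15], [0.27, -0.24, 0, 0.15], [0.29, -0.254, 0, 0.15], [0.29, -0.254, 0, 0.15]]}
}}

```text
time_s: 1.32
eef_pos: [0.3767, -0.2486, 0.2186]
ee_rot: [0.998, 0.07, 0.0, -0.0]
contact_force: [0.0, 0.0, -0.1]
finger_gap: 0.0929
grip_force: 0.0
```

```bash
python3 -c "
from h import *
go((.375,.007,.18))"
```

```text
tcp [ 0.3767 -0.2486  0.2186] yaw 0.1397 F [ 0.   0.  -0.1] t 1.325
(0.375, 0.007, 0.18) -> [ 0.0339 -0.2534  0.0386]
```

{"fn": "inch_along", "kwargs": {
  "increments": {"offsets": [[0, -0.05, 0, 0], [0.005, -0.1, 0.01, 0], [0.012, -0.15, 0.02, 0], [0.02, -0.2, 0.03, 0], [0.03, -0.24, 0.038, 0], [0.034, -0.253, 0.038, 0], [0.034, -0.253, 0.038, 0]]}
}}

```text
time_s: 2.2
eef_pos: [0.3754, 0.005, 0.1809]
ee_rot: [0.998, 0.069, -0.0, 0.0]
contact_force: [-0.7, 0.0, 0.1]
finger_gap: 0.0933
grip_force: 0.0
```

Run:
```python
from h import *
go((.42,.012,.18))
c=cap('top'); k=wood(c,(250,300,390,336)); print(rect(c,k,.2)[0]); s=cap('scene'); save(s,'s1.png')
```

```text
tcp [0.3754 0.005  0.1809] yaw 0.138 F [-0.7  0.   0.1] t 2.2
(0.42, 0.012, 0.18) -> [ 0.0451 -0.0008  0.0009]
((0.42765572667121887, 0.011597961187362671), (0.0182188730686903, 0.25117504596710205), 7.7625203132629395)
```

View pics/s1.png

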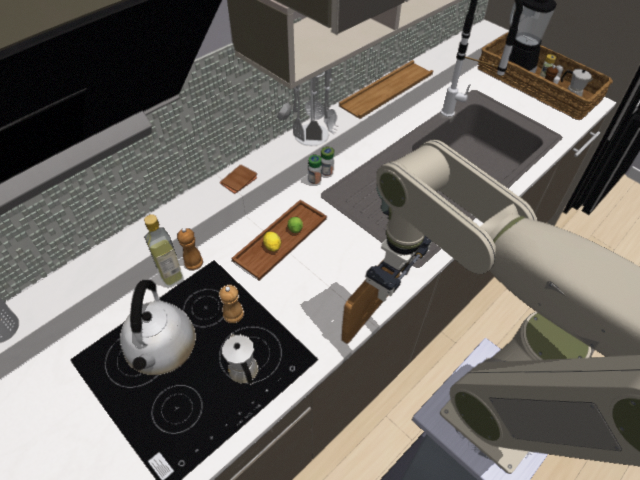

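The scene view shows the gripper just behind the still-standing board, around (385,275). Next I push the board over gently.

{"fn": "inch_along", "kwargs": {
  "increments": {"offsets": [[0.01, 0, 0, 0], [0.02, 0, 0, 0], [0.026, 0, 0, 0], [0.032, 0, 0, 0], [0.038, 0, 0, 0], [0.045, 0, 0, 0], [0.052, 0, 0, 0], [0.059, 0, 0, 0], [0.066, 0, 0, 0], [0.066, 0, 0, 0], [0.066, 0, 0, 0], [0.066, 0, 0, 0]]}
}}

```text
time_s: 3.8
eef_pos: [0.4405, 0.0144, 0.1806]
ee_rot: [0.998, 0.068, -0.0, -0.0]
contact_force: [0.8, -1.1, 0.4]
finger_gap: 0.0931
grip_force: 0.0
```

Run:
```python
from h import *
go((.385,.012,.18)); c=cap('top'); save(c,'t2.png')
```

```text
tcp [0.4405 0.0144 0.1806] yaw 0.1368 F [ 0.8 -1.1  0.4] t 3.8
(0.385, 0.012, 0.18) -> [-0.0553 -0.0052  0.0006]
```

View pics/t2.png

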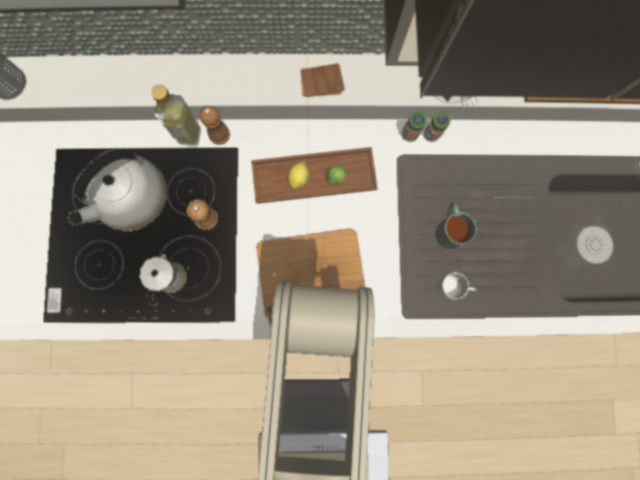

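The board lies flat with its far edge at about (257,241)–(356,230); the arm hides its near part. I measure it and work out the retreat.

Run:
```python
from h import *
c=cap('top'); k=wood(c,(245,215,375,320)); P=plane(c,k,.022)[:,:2]
u=np.array([-.13,.991]);n=np.array([.991,.13])
a=P@u;b=P@n
# far edge fit
sel=(b>b.max()-.03)&(a>a.min()+.03)&(a<a.max()-.03); f=np.polyfit(P[sel,1],P[sel,0],1); print('far edge x=',f,'yaw',-np.arctan(f[0]),'a range',a.min(),a.max(),'res',np.std(np.polyval(f,P[sel,1])-P[sel,0]))
go((.38,.03,.18),(.38,.03,.01))
```

```text
far edge x= [-0.14388376  0.64415589] yaw 0.14290299930395148 a range -0.17169500508474903 0.08392197996887713 res 0.0008117650260090593
tcp [0.4405 0.0144 0.1807] yaw 0.1368 F [-0.6  0.6 -0.4] t 3.9
(0.38, 0.03, 0.18) -> [-0.0578 -0.0237  0.0007]
(0.38, 0.03, 0.01) -> [-0.0578 -0.0237  0.1707]
```

{"fn": "inch_along", "kwargs": {
  "increments": {"offsets": [[-0.025, 0, 0, 0], [-0.05, 0.003, 0, 0], [-0.05, 0.003, 0.04, 0], [-0.05, 0.003, 0.085, 0], [-0.05, 0.003, 0.13, 0], [-0.05, 0.003, 0.16, 0], [-0.05, 0.003, 0.17, 0], [-0.05, 0.003, 0.17, 0]]}
}}

```text
time_s: 4.9
eef_pos: [0.3914, 0.0046, 0.0108]
ee_rot: [0.998, 0.068, -0.0, -0.0]
contact_force: [-0.2, 0.0, 0.8]
finger_gap: 0.093
grip_force: 0.0
```

Run:
```python
from h import *
go((.43,.006,.011),(.4405+.0985,.0109-.017,.011))
```

```text
tcp [0.3914 0.0046 0.0108] yaw 0.1367 F [-0.2  0.   0.8] t 4.9
(0.43, 0.006, 0.011) -> [ 0.0384  0.0039 -0.0002]
(0.539, -0.006100000000000001, 0.011) -> [ 0.1448  0.0308 -0.0003]
```

{"fn": "inch_along", "kwargs": {
  "increments": {"offsets": [[0.015, 0, 0, 0], [0.03, 0, 0, 0], [0.036, 0, 0, 0], [0.042, 0, 0, 0], [0.048, 0.002, 0, 0], [0.054, 0.004, 0, 0], [0.06, 0.006, 0, 0], [0.067, 0.008, 0, 0], [0.074, 0.01, 0, 0.005], [0.081, 0.012, 0, 0.01], [0.088, 0.014, 0, 0.015], [0.088, 0.014, 0, 0.015]]}
}}

```text
time_s: 6.4
eef_pos: [0.4804, 0.0028, 0.0105]
ee_rot: [0.998, 0.061, -0.0, -0.0]
contact_force: [-0.8, 0.0, -0.7]
finger_gap: 0.0929
grip_force: 0.4
```

Add to h.py:
```python
def board():
    c=cap('top'); k=wood(c,(235,204,395,320)); P=plane(c,k,.022)[:,:2]
    u=np.array([-.13,.991]);n=np.array([.991,.13]);a=P@u;b=P@n
    sel=(b>b.max()-.03)&(a>a.min()+.03)&(a<a.max()-.03); f=np.polyfit(P[sel,1],P[sel,0],1)
    print('far edge',f.round(4),'yaw',-np.arctan(f[0]).round(4),'a',a.min().round(4),a.max().round(4)); return c
```

Run:
```python
from h import *
board(); go()
```

```text
far edge [-0.1228  0.6876] yaw 0.1222 a -0.186 0.0696
tcp [0.4804 0.0028 0.0105] yaw 0.1219 F [-0.5  0.3  0.6] t 6.45
```

{"fn": "inch_along", "kwargs": {
  "increments": {"offsets": [[0.007, 0.003, 0, 0], [0.014, 0.005, 0, 0.003], [0.021, 0.008, 0, 0.006], [0.028, 0.010, 0, 0.007], [0.034, 0.012, 0, 0.007], [0.039, 0.014, 0, 0.007], [0.042, 0.015, 0, 0.007], [0.042, 0.015, 0, 0.007]]}
}}

```text
time_s: 7.45
eef_pos: [0.5247, -0.0071, 0.0109]
ee_rot: [0.998, 0.057, 0.0, 0.0]
contact_force: [-1.1, -0.3, 0.2]
finger_gap: 0.0929
grip_force: 0.4
```

Run:
```python
from h import *
go(); c=board(); cv2.imwrite('pics/t3.png',cv2.resize(c['frame'][130:330,220:420,::-1],(600,600),interpolation=cv2.INTER_CUBIC))
```

```text
tcp [ 0.5247 -0.0071  0.0109] yaw 0.1147 F [-1.1 -0.3  0.2] t 7.45
far edge [-0.0028  0.7195] yaw 0.0028 a -0.2021 0.0543
```

View pics/t3.png

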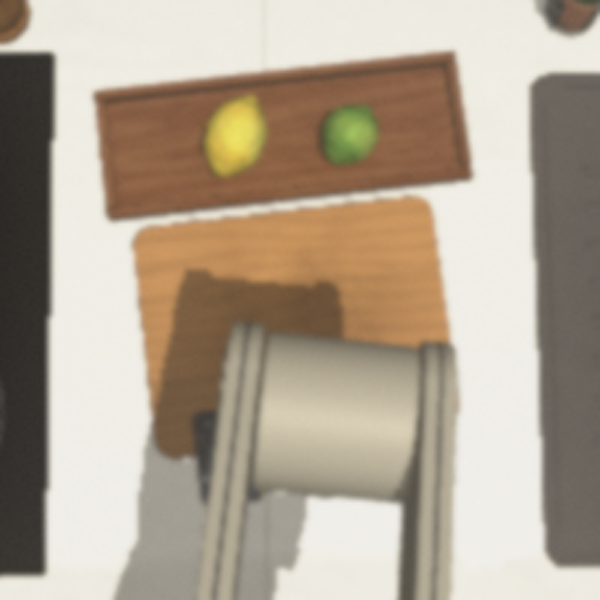

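The board is parallel to the tray with a gap of about 9 mm (crop rows ~212 to ~203 at the middle), and both ends lie within the tray's length. I close the gap slowly.

{"fn": "inch_along", "kwargs": {
  "increments": {"offsets": [[0.002, 0, 0, 0], [0.004, 0, 0, 0], [0.006, 0, 0, 0], [0.008, 0, 0, 0], [0.008, 0, 0, 0]]}
}}

```text
time_s: 8.12
eef_pos: [0.5318, -0.0062, 0.0109]
ee_rot: [0.998, 0.057, -0.0, 0.0]
contact_force: [-5.9, -0.4, 4.2]
finger_gap: 0.0927
grip_force: 2.6
```

{"fn": "inch_along", "kwargs": {
  "increments": {"offsets": [[0.001, 0, 0, 0], [0.002, 0, 0, 0], [0.002, 0, 0, 0]]}
}}

```text
time_s: 8.5
eef_pos: [0.5336, -0.0059, 0.0109]
ee_rot: [0.998, 0.057, -0.0, 0.0]
contact_force: [-6.5, -0.6, 4.4]
finger_gap: 0.0929
grip_force: 3.0
```

{"fn": "inch_along", "kwargs": {
  "increments": {"offsets": [[0.001, 0, 0, 0], [0.002, 0, 0, 0], [0.002, 0, 0, 0]]}
}}

```text
time_s: 8.88
eef_pos: [0.5351, -0.0058, 0.0108]
ee_rot: [0.998, 0.057, -0.001, 0.0]
contact_force: [-8.9, -0.7, 7.4]
finger_gap: 0.0928
grip_force: 4.5
```

{"fn": "inch_along", "kwargs": {
  "increments": {"offsets": [[0.001, 0, 0, 0], [0.002, 0, 0, 0], [0.002, 0, 0, 0]]},
  "only": "pos|force"
}}

```text
eef_pos: [0.5351, -0.0057, 0.0105]
contact_force: [-18.1, -2.5, 15.6]
grip_force: 9.1
```

{"fn": "inch_along", "kwargs": {
  "increments": {"offsets": [[0.001, 0, 0, 0], [0.001, 0, 0, 0]]},
  "only": "pos|force"
}}

```text
eef_pos: [0.5352, -0.0057, 0.0105]
contact_force: [-23.0, -4.3, 20.6]
grip_force: 11.8
```

```bash
python3 - <<'E'
from h import *
c=cap('top'); cv2.imwrite('pics/t4.png',cv2.resize(c['frame'][140:290,240:390,::-1],(600,600),interpolation=cv2.INTER_CUBIC))
s=cap('scene'); cv2.imwrite('pics/s4.png',cv2.resize(s['frame'][190:310,220:380,::-1],(800,600),interpolation=cv2.INTER_CUBIC))
E
```

```text
(no output)
```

View pics/t4.png

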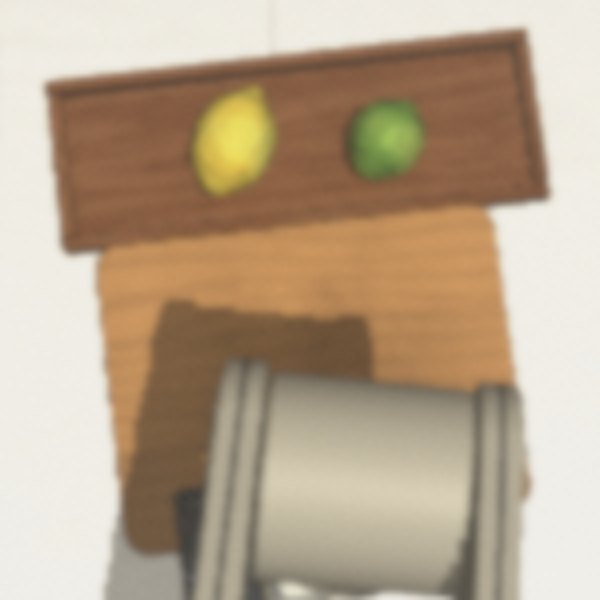

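View pics/s4.png

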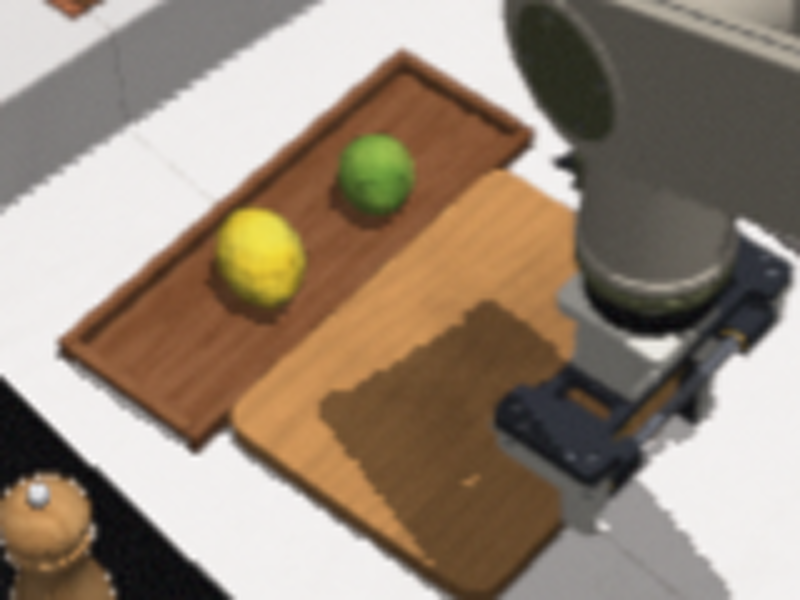

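Both views show the board's far edge flush against the tray's near side (top crop (100,248)–(490,205)) with no gap, the tray unmoved and fruit in place. I back off and retract.

{"fn": "inch_along", "kwargs": {
  "increments": {"offsets": [[-0.004, 0, 0, 0], [-0.015, 0, 0, 0], [-0.035, 0, 0, 0], [-0.06, 0, 0, 0], [-0.09, 0, 0, 0], [-0.11, 0, -0.03, 0], [-0.12, 0, -0.08, 0], [-0.12, 0, -0.14, 0], [-0.12, 0, -0.2, 0], [-0.12, 0, -0.24, 0], [-0.12, 0, -0.24, 0], [-0.12, 0, -0.24, 0]]}
}}

```text
time_s: 11.1
eef_pos: [0.4195, -0.019, 0.2498]
ee_rot: [0.998, 0.057, -0.0, -0.0]
contact_force: [0.2, 0.2, 0.2]
finger_gap: 0.0926
grip_force: 0.0
```

Run:
```python
from h import *
c=cap('top'); cv2.imwrite('pics/t5.png',c['frame'][130:350,140:500,::-1].repeat(2,0).repeat(2,1))
k=wood(c,(240,140,395,320)); r,P=rect(c,k,.02); print(r)
h=cv2.cvtColor(c['frame'],cv2.COLOR_RGB2HSV); go()
```

```text
((0.6994621753692627, 0.006612256169319153), (0.31197845935821533, 0.3131866455078125), 6.515611171722412)
tcp [ 0.4191 -0.0189  0.2491] yaw 0.1148 F [-0.4  0.1 -0.9] t 11.15
```

View pics/t5.png

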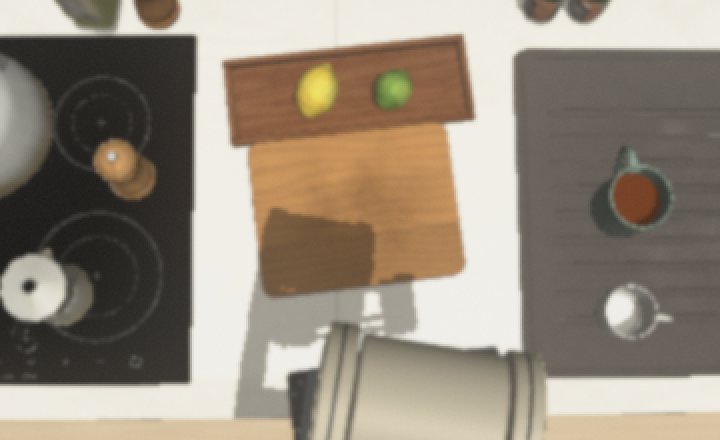

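The board lies flat and flush against the tray (crop (248,145)–(447,123)). Tray and board together measure 312 mm deep, against 316 mm minus the roughly 4 mm the contour loses, so there is no gap. The other things are where they were, and the arm is clear.

```bash
python3 -c "
from h import *
print(manip.finish_job())"
```

```text
the job is handed in; nothing more can be done
None
```

I pushed the board over and slid it until its far long edge lay flush against the tray's near side; the other things looked unmoved, and I handed the job in at about 11 s with the arm clear.

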